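# Set and clamp the spring-out leg of a recipe stand

## Robot

A 6-joint arm with a two-finger parallel gripper is mounted at the origin on the work surface. World frame = base frame: x ahead of the robot, y to its left, z up, the work surface at z = 0. Lengths are in m, angles in rad, forces in N, time in s.
With the tool pointing down it reaches from about 0.325 to 0.875 m from the base axis. Payload 4.4 kg.
Tool frame: the origin (TCP) lies between the finger pads; the fingertips stand 17 mm ahead of it and the grasp point (between the pads) lies 2 mm behind it; z points along the fingers, y is the line along which they close (so a half turn about z gives the same grasp; the last joint's range is limited). The gripper opens to 85 mm and grips with 20 to 120 N. Pads are 22 mm wide; open, the fingers measure 114 mm over their backs; the gripper's body (76 mm by 85 mm) begins 54 mm behind the grasp point. The pads swing forward as they close: fully open they stand 13 mm farther back than shut.
Start: joints at [-1.333, 0.207, 1.542, -0, 1.393, -0.15], TCP at [0.217, -0.532, 0.248] pointing down, gripper open.
Joint ranges: [-2.73, 2.73], [-0.86, 2.22], [0.23, 2.46], [-1.11, 4.25], [0.08, 2.63], [-2.82, 2.82]. Speed limits (rad/s): [2.79, 2.79, 3.14, 3.14, 3.14, 3.14].

## Interface

Orientations are given as a rotation vector (axis times angle).
In Python, from station import arm gives the robot as it stands.
- The arm moves only by the shell command python3 -m inch 'ROWS' [OPENING] [FORCE]. ROWS is text: rows parted by semicolons, each of 4 numbers parted by spaces: the shift along the world's x, y, z in cm, then the turn about the world's z in degrees. A call has 1 to 10 rows; each row shifts and turns the commanded pose from where the row before left it; what a row does not reach is not made up. A row lasts 1/8 s, in which the tool goes at most 62.5 mm and 10.7 degrees, less where a joint would pass 70% of its speed; a pose out of reach is approached as far as the arm can. A call with a gripper value outside its range is refused whole. OPENING is the finger opening in cm, from 0 to 8.54, set as the call begins (- or left out, the last holds). The fingers move at their own pace and stop on an object; FORCE is the grip in N (left out, the last holds). Time passes only in rows, so rows that do not move let the fingers close. It gives the time, the measured TCP pose, the force, the opening and the grip force at its end, in the units of the state.
- arm.sense(): the state, without advancing time (a new reading comes with each control period).
- arm.grab_frame(name): name is "side" or "top"; returns (picture, depth): 400x640x3 uint8, red, green, blue; 400x640 float32, m along the optical axis (not along the pixel's ray), 0 where there is no reading.
- arm.calibration(name): a dict with "K" (3x3 intrinsics, pixels), "camera_from_world" (4x4, takes a point from world to camera coordinates). Camera axes: x right, y down, z forward; pixel columns grow to the right and rows downward; lengths in m; the calibration is good to about 2 mm. A picture is of the moment at which its call begins. calibration takes no time and is no camera call.
- arm.sign_off(): hands the job in; it is judged then, once.
The state is a dict: "time": time; "joints": joint angles; "qvel": joint speeds; "joint_efforts": joint torques, N m; "eef_pos": TCP position; "ee_rot": TCP orientation; "contact_force": force on the tool from outside, world axes, zero at the start; "ft_torque": the same for the moment, N m; "width": finger opening in m; "grasp_force": force on a finger pad.
Only numpy, scipy, OpenCV 4.12 (cv2) and the standard library are available. Lean on these libraries where they do the work, as an engineer would, in place of code of your own. Each camera call takes 0.05 s, during which the arm holds its last target. There are 200 camera calls.

## Task

Press the black spring plunger on top of the recipe stand's rail down to its stop so that the leg springs out. Then push the leg back in with the fingers until its crossbar is level with the black length marker on the gauge strip, and while you hold it there slide the cam lever round until it is fully closed, in line with the rail. Finish still holding the leg at the marker against its spring with the lever closed; do not shift the marker, and leave the crockery, spoon, jar and tin where they are.

Things in the scene. Friction and masses are not known exactly. Their poses are not given: they have to be found in the camera images.
- stand: Recipe stand, fixed (all sizes in mm). Origin: on the worktop under the centre of its aluminium rail; x across the rail, y along it towards the mouth where the leg comes out. Rail 60 wide, 200 long, 26 high. A wooden book rest, 200 wide, 155 high, crosses the rear (y -110, leaning to -165). A flat gauge strip, 22 wide, 4 high, lies at x = -80, y = 81 to 241, joined to the rail at y = 88.
- leg: Sliding steel leg ending in an upright crossbar: 185 long (stand's x = -60 to +125), 12 thick (y), 5 to 33 above the worktop. Origin at worktop level under the crossbar, on the rail's axis, axes as the stand's. Slides along y only: at y = 110 of the stand while caught (start), 200 fully out, after release not below 130. Its spring always pushes it out with 5 to 7 N, even with the lever closed.
- bar_face (a point): Point on the leg: on the crossbar's outer (+y) face, above the rail's axis, 19 above the worktop. The whole outer face is free to push on, and fingers may slide along it. When the plunger is pressed the spring drives the leg out within about 2 s.
- catch_top (a point): Centre of the top of the plunger head: a black disc 32 across standing on the rail at x = 0, y = -10 of the stand, its top 62 above the worktop when up. It goes straight down.
- catch (a joint): Travel of the plunger, m: 0 up, 0.010 at its stop (3 N to start, about 6 N at the stop; it springs up again when let go). It frees the leg at about 0.007.
- cam (a joint): Cam lever angle, rad: 0 closed (along the rail's +y, at a stop), 0.25 to 0.38 at the start, free end swung towards the stand's +x. Turns level about an upright pivot at x = 0, y = 55 of the stand; 0.15 N m of friction, stays where left. Dark bar 12 wide, 165 long, 42 to 58 above the worktop: it passes over the crossbar and reaches beyond it.
- cam_tip (a point): Free end of the cam lever, 165 from the pivot, 50 above the worktop. A finger standing against the crossbar's outer face on the lever's +x side closes the lever by sliding along the crossbar towards the stand's -x; closed, the lever covers x = -6 to +6.
- mark (a point): Length marker: a black block 22 (x) by 8 (y), its top 18 above the worktop, on the gauge strip just beyond the crossbar's -x end (centre 20 from that end), at y = 140 to 170 of the stand, different each time. Point: centre of its top; axes as the stand's. The leg is at its mark when the crossbar's centreline has the same y of the stand as this point.
- mug: White mug, 82 across, 95 high; leave alone. Origin: centre of the underside.
- travel_mug: Steel travel mug with black lid and handle, 147 high; leave alone. Origin: centre of the underside.
- jug: Clear jug with a handle, 112 across, 190 high; leave alone. Origin: centre of the underside.
- tea_tin: Green tin, 72 across, 110 high; leave alone. Origin: centre of the underside.
- sugar_jar: Small glass jar, 48 across, 60 high, beside the rail on its +x side about 110 from the rail's axis; leave alone. Origin: centre of the underside.
- spoon: Steel spoon, 140 long, lying along the rail on its -x side; leave alone.

How it is judged:
On the way, in this order (a step that is already met when the one before it is completed fails the run):
1. the plunger is pressed to its stop (value of joint catch above 0.0088 m), for 0.1 s.
2. the fingers hold the sprung-out leg within 6 mm of its mark, the lever still open (y of leg in the frame of mark between -0.006 and 0.006 m and contact force between the fingers and leg above 2 N and value of joint cam above 0.15 rad), for 0.2 s.
3. the lever is closed while the fingers hold the leg within 6 mm of its mark (y of leg in the frame of mark between -0.006 and 0.006 m and contact force between the fingers and leg above 2 N and value of joint cam below 0.06 rad), for 0.2 s.
At the end, for the whole second after the job is handed in: The fingers press on the leg with more than 2 N, its crossbar is within 6 mm of the length marker and at rest, the cam lever is closed to within 0.06 rad, and the marker is within 5 mm of where it was; all this while the program has finished and the arm keeps holding (all of step 3 and linear speed of leg below 0.01 m/s and distance of mark from where it was at the start of the episode below 0.005 m); the arm keeps its last pose, push and grip.
It fails at once if the cam lever is slid closed while the leg is more than 10 mm from its mark (value of joint cam below 0.12 rad and not (y of leg in the frame of mark between -0.01 and 0.01 m)).
It fails at once if the length marker is shifted by more than 5 mm (distance of mark from where it was at the start of the episode above 0.005 m).
It fails at once if a bystander is moved by more than 30 mm (distance of any of mug, travel_mug, jug, tea_tin, sugar_jar, spoon from where it was at the start of the episode above 0.03 m).
It also fails if it takes over 48 s, if anything falls off the work surface, if the arm or the gripper's body presses on something with over 40 N, if the wrist force passes 120 N, or if a joint passes its speed limit or range.

## Working session

There is one attempt and no reset: what is moved stays moved. The work goes in short steps, Python scripts to look and compute and a shell command to move; the robot and the scene stay as the last step left them, time stands still between calls to the robot, and variables do not carry over. Pictures are saved under pics/ and viewed, at most 10 in all, crops included, and the job is handed in when it is done.

```bash
mkdir -p pics
cat > h.py <<'E'
import numpy as np,cv2
from station import arm
def ray(name,u,v,z):
    c=arm.calibration(name);K=np.array(c["K"]);T=np.array(c["camera_from_world"]);R=T[:3,:3];o=-R.T@T[:3,3]
    d=R.T@np.linalg.inv(K)@np.array([u,v,1.]);return o+d*(z-o[2])/d[2]
def proj(name,p):
    c=arm.calibration(name);K=np.array(c["K"]);T=np.array(c["camera_from_world"])
    q=K@(T[:3,:3]@np.array(p)+T[:3,3]);return q[:2]/q[2]
E
python3 - <<'E'
from h import *
for n in("top","side"):
    p,d=arm.grab_frame(n);cv2.imwrite(f"pics/{n}0.png",p[:,:,::-1]);np.savez(f"{n}0.npz",p=p,d=d)
    c=arm.calibration(n);T=np.array(c["camera_from_world"]);print(n,-T[:3,:3].T@T[:3,3],T[2,:3],c["K"])
print(arm.sense())
E
```

```text
top [ 0.41228713 -0.00597571  1.34897772] [ 0.11762275  0.01606558 -0.99292839] [[413.28757332   0.         329.28143998]
 [  0.         413.28757332 201.18663747]
 [  0.           0.           1.        ]]
side [-0.09834004  1.1332757   0.77978196] [ 0.43626131 -0.75980811 -0.48204533] [[520.95509204   0.         308.19023895]
 [  0.         520.95509204 200.67162013]
 [  0.           0.           1.        ]]
{'time': 0.1, 'joints': array([-1.33348687e+00,  2.07358884e-01,  1.54281150e+00, -2.72461156e-06,
        1.39352278e+00, -1.50475145e-01]), 'qvel': array([ 0.00112282, -0.00475682, -0.00470344,  0.00136723, -0.0008244 ,
       -0.00084939]), 'joint_efforts': array([-4.00054323e-04, -3.84092224e+01, -2.92545801e+01, -1.31775114e-04,
        4.92603096e-03, -2.82595084e-05]), 'eef_pos': array([ 0.21727619, -0.5316623 ,  0.24722797]), 'ee_rot': array([-3.08066531e+00, -6.04917591e-01,  1.47318304e-04]), 'contact_force': array([-0.11484448, -0.95143238, -0.17937858]), 'ft_torque': array([ 0.00810112,  0.00278903, -0.01998322]), 'grasp_force': 0.0, 'width': 0.08568132106644946}
```

View pics/top0.png

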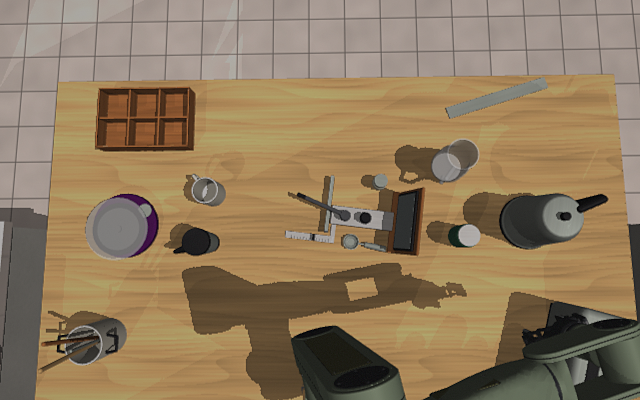

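View pics/side0.png

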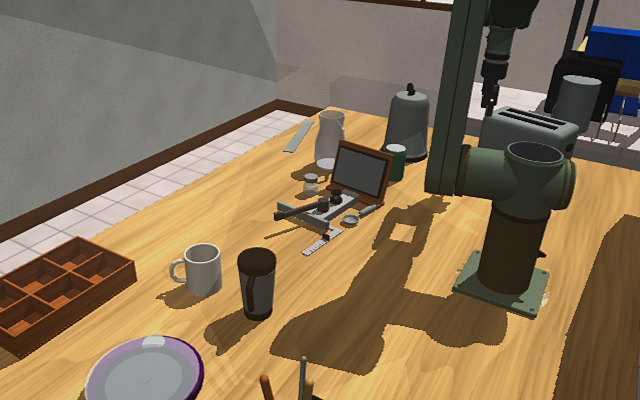

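The stand is near the middle of the top view: the plunger is at about (365,217), the crossbar at (330,200), the gauge strip at (310,237) and the jar at (380,180). The leg mouth faces image left, which is world +y. I'll zoom in.

Run:
```python
import cv2
p=cv2.imread("pics/top0.png")[165:265,275:435]
cv2.imwrite("pics/top0c.png",cv2.resize(p,None,fx=5,fy=5,interpolation=cv2.INTER_CUBIC))
p=cv2.imread("pics/side0.png")[135:265,260:420]
cv2.imwrite("pics/side0c.png",cv2.resize(p,None,fx=4.6,fy=4.6,interpolation=cv2.INTER_CUBIC))
```

```text
(no output)
```

View pics/top0c.png

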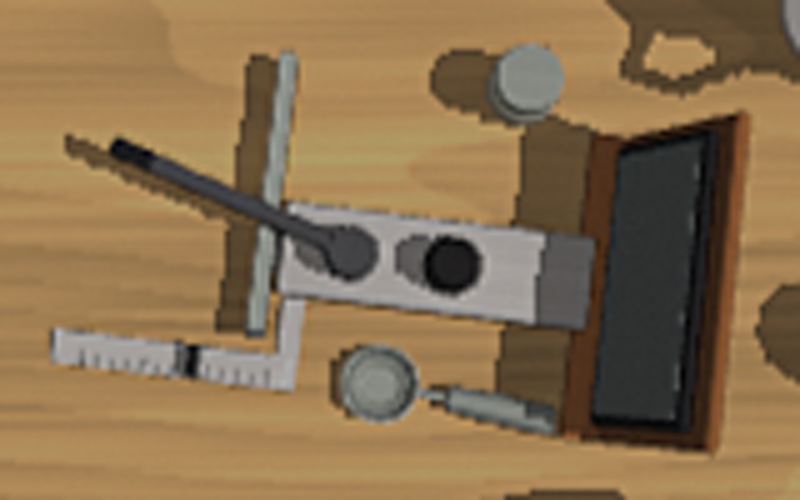

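View pics/side0c.png

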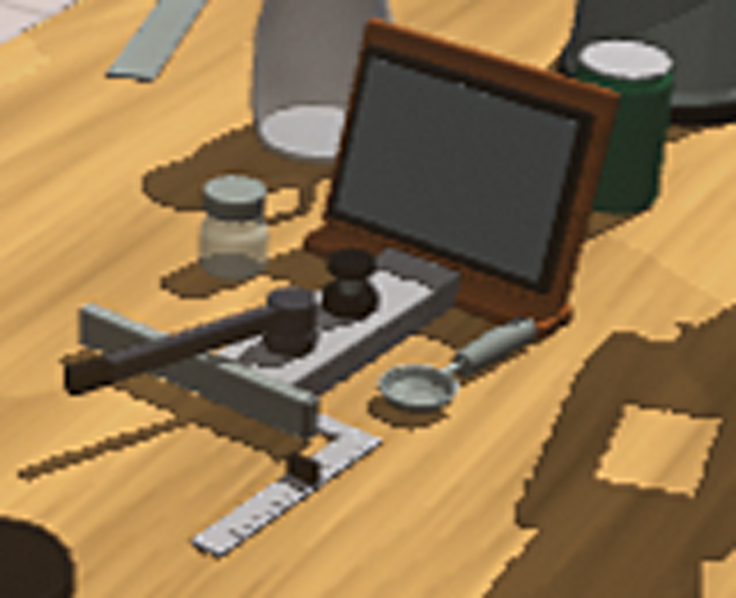

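The crop shows the crossbar from (288,55) to (256,333), the plunger disc at (452,265), the marker at (187,360), the lever tip at (115,147) and the pivot at (350,252). These are crop pixels at 5x.

```bash
cat >> h.py <<'E'
def dark(name,p,win,thr):
    u0,v0,u1,v1=win;m=(p[v0:v1,u0:u1].max(2)<thr).astype(np.uint8)
    n,l,s,c=cv2.connectedComponentsWithStats(m);i=1+np.argmax(s[1:,4]);return c[i]+[u0,v0],s[i,4]
E
python3 - <<'E'
from h import *
p=np.load("top0.npz")["p"]
f=lambda x,y:(275+(x+.5)/5-.5,165+(y+.5)/5-.5)
c,a=dark("top",p,(355,208,376,227),45);P=ray("top",*c,.062);print("plunger",c,a,P)
g=p[:,:,:].max(2)[230:245,306:320];w=np.clip(120-g.astype(float),0,None);
c2,a2=dark("top",p,(306,228,320,246),100);M=ray("top",*c2,.015);print("mark",c2,a2,M)
e1=ray("top",*f(288,55),.033);e2=ray("top",*f(256,333),.033);print("bar",e1,e2,np.linalg.norm(e1-e2))
# rail long edges direction (z=.026)
r=[ray("top",*f(*q),.026) for q in((285,203),(598,240),(280,293),(585,328))];print("rail",r)
def ang(v):return np.degrees(np.arctan2(v[1],v[0]))
print("yaw bar",ang(e1-e2),"rail",ang(r[0]-r[1])-90,ang(r[2]-r[3])-90)
t=ray("top",*f(115,147),.058);pv=ray("top",*f(350,252),.058);print("tip",t,"piv",pv,ang(t-pv)-90)
yaw=np.radians((ang(e1-e2)*2+ang(r[0]-r[1])-90+ang(r[2]-r[3])-90)/4);R=np.array([[np.cos(yaw),-np.sin(yaw)],[np.sin(yaw),np.cos(yaw)]])
O=P[:2]-R@[0,-.01];print("yaw",np.degrees(yaw),"O",O)
for n,q in(("mark",M),("e1",e1),("e2",e2),("tip",t),("piv",pv)):print(n,R.T@(q[:2]-O))
ps=np.load("side0.npz")["p"]
for n,q in(("plunger",P),("mark",M),("e1",e1),("e2",e2)):
    u,v=proj("side",q);print(n,"side crop px",(u-260)*4.6,(v-135)*4.6)
E
```

```text
plunger [364.55555556 217.42222222] 90 [ 0.51281212 -0.09477114  0.062     ]
mark [312.27586207 236.82758621] 29 [0.45522803 0.07116156 0.015     ]
bar [0.65131783 0.00532128 0.033     ] [0.47217067 0.02704394 0.033     ] 0.18045935732524993
rail [array([0.55592931, 0.00805244, 0.026     ]), array([ 0.53033914, -0.1923936 ,  0.026     ]), array([0.49795937, 0.01168956, 0.026     ]), array([ 0.474081  , -0.18270175,  0.026     ])]
yaw bar -6.913704691194034 rail -7.275373543111456 -7.002937291273483
tip [0.58894243 0.11477172 0.058     ] piv [ 0.52123543 -0.03276687  0.058     ] -24.650885020218595
yaw -7.026430054193252 O [ 0.51403539 -0.08484624]
mark [-0.0774497   0.14764242]
e1 [0.12522148 0.10628372]
e2 [-0.05523752  0.10592868]
tip [0.04992577 0.20728196]
piv [0.00077524 0.05256901]
plunger side crop px 349.4039443582636 257.58405281355095
mark side crop px 299.39759770334854 462.0848326069315
e1 side crop px 84.29794806634976 302.3292517457789
e2 side crop px 311.60131120042746 395.6270097169295
```

```bash
python3 -m inch '3 4.4 0.1 6;3 4.4 0 6;3 4.4 0 6;3 4.4 0 6;3 4.4 0 6;3 4.4 0 6;3 4.4 0 6;3 4.4 0 6;3 4.4 0 6;2.6 4 0 6.8' 0 40; python3 -m inch '0 0 -4 0;0 0 -4 0;0 0 -4 0;0 0 -2 0;0 0 0 0'
```

```text
time: 1.35
eef_pos: [0.514, -0.0945, 0.2488]
ee_rot: [-2.348, -2.087, 0.001]
contact_force: [-0.2, -1.0, 0.4]
width: -0.0001
grasp_force: 0.0
time: 1.98
eef_pos: [0.5113, -0.0955, 0.1069]
ee_rot: [-2.349, -2.079, 0.004]
contact_force: [-0.0, 1.0, -0.1]
width: -0.0002
grasp_force: 0.0
```

```bash
python3 -m inch '0.1 0 -1 0;0 0 -1 0;0 0 -0.5 0;0 0 0 0'; python3 -m inch '0 0 -0.4 0;0 0 -0.4 0;0 0 -0.3 0;0 0 -0.2 0; 0 0 0 0;0 0 0 0'
```

```text
time: 2.48
eef_pos: [0.5141, -0.0962, 0.0839]
ee_rot: [-2.352, -2.082, 0.001]
contact_force: [-0.5, 0.2, 0.5]
width: -0.0001
grasp_force: 0.0
time: 3.22
eef_pos: [0.515, -0.0966, 0.0719]
ee_rot: [2.352, 2.081, 0.001]
contact_force: [-1.1, -0.2, 4.9]
width: 0.0003
grasp_force: 2.4
```

```bash
python3 -m inch '0 0 -0.3 0;0 0 -0.2 0;0 0 0 0;0 0 0 0'; python3 -m inch '0 0 -0.2 0;0 0 0 0; 0 0 0 0;0 0 0 0'
```

```text
time: 3.72
eef_pos: [0.5153, -0.0967, 0.0689]
ee_rot: [2.351, 2.082, 0.001]
contact_force: [-6.1, 1.0, 18.3]
width: -0.0
grasp_force: 9.3
time: 4.22
eef_pos: [0.5156, -0.0967, 0.0688]
ee_rot: [2.351, 2.082, 0.001]
contact_force: [-10.2, 2.6, 30.0]
width: -0.0001
grasp_force: 15.1
```

```bash
python3 -m inch '0 0 3 0;0 0 3 0;2.4 4.6 0 0;2.4 4.6 0 0;2.4 4.6 0 0;2.4 4.6 0 0;2.4 4.6 0 0;0 0 0 0'
python3 - <<'E'
from h import *
p,d=arm.grab_frame("side");cv2.imwrite("pics/side1.png",cv2.resize(p[110:270,220:420],None,fx=4,fy=3.7,interpolation=cv2.INTER_CUBIC)[:,:,::-1])
print(arm.sense()["eef_pos"])
E
```

```text
time: 5.22
eef_pos: [0.6351, 0.1372, 0.1234]
ee_rot: [-2.347, -2.087, -0.001]
contact_force: [-0.1, 0.2, -0.2]
width: 0.0001
grasp_force: 0.0
[0.63418714 0.13529029 0.12313867]
```

View pics/side1.png

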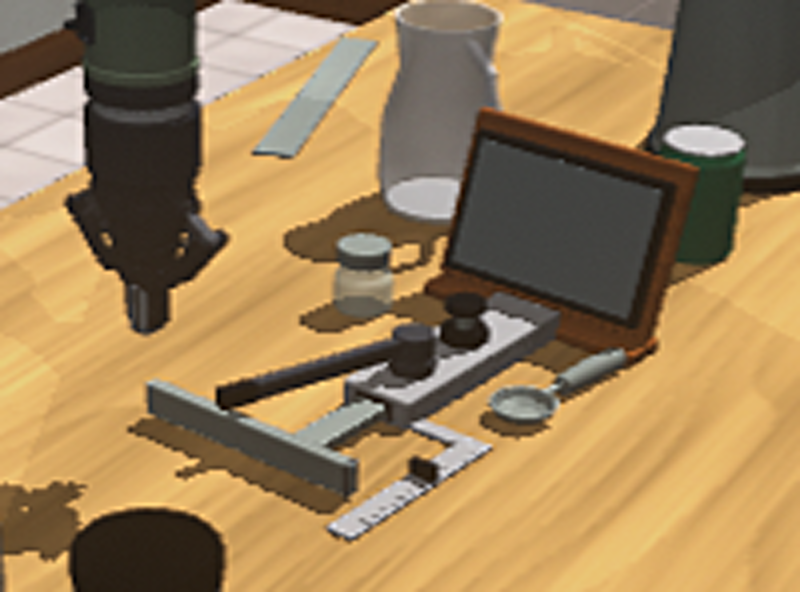

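The leg is sprung out, with its -x end at about (355,475) in the crop, well past the marker at (425,467). The lever is still open and the jar is untouched. The knuckles flare along the closing line, so I'll turn the tool 90° so that a flat finger side meets the lever.

```bash
python3 -m inch '0 0 0 -9;0 0 0 -9;0 0 0 -9;0 0 0 -9;0 0 0 -9;0 0 0 -9;0 0 0 -9;0 0 0 -9;0 0 0 -9;0 0 0 -9'; python3 -m inch '0 0 -3 0;0 0 -3 0;0 0 -2 0;0 0 -1.2 0;0 0 0 0'
```

```text
time: 6.52
eef_pos: [0.6335, 0.132, 0.1236]
ee_rot: [3.135, -0.202, -0.003]
contact_force: [-0.3, 0.3, -0.3]
width: 0.0002
grasp_force: 0.0
time: 7.15
eef_pos: [0.6338, 0.1333, 0.0314]
ee_rot: [3.135, -0.192, -0.003]
contact_force: [-0.1, -0.8, 0.5]
width: 0.0001
grasp_force: 0.0
```

```bash
python3 -m inch '-0.06 -0.5 0 0;-0.12 -1 0 0;-0.12 -1 0 0;-0.12 -1 0 0;-0.12 -1 0 0;0 0 0 0;0 0 0 0'
python3 - <<'E'
from h import *
p,d=arm.grab_frame("side");cv2.imwrite("pics/side2.png",cv2.resize(p[110:270,220:420],None,fx=4,fy=3.7,interpolation=cv2.INTER_CUBIC)[:,:,::-1])
p,d=arm.grab_frame("top");np.savez("top2.npz",p=p);cv2.imwrite("pics/top2.png",cv2.resize(p[165:265,275:435],None,fx=5,fy=5,interpolation=cv2.INTER_CUBIC)[:,:,::-1])
E
```

```text
time: 8.02
eef_pos: [0.6299, 0.0898, 0.0336]
ee_rot: [-3.133, 0.192, -0.004]
contact_force: [0.6, 6.4, 0.6]
width: -0.0002
grasp_force: 2.7
```

View pics/side2.png

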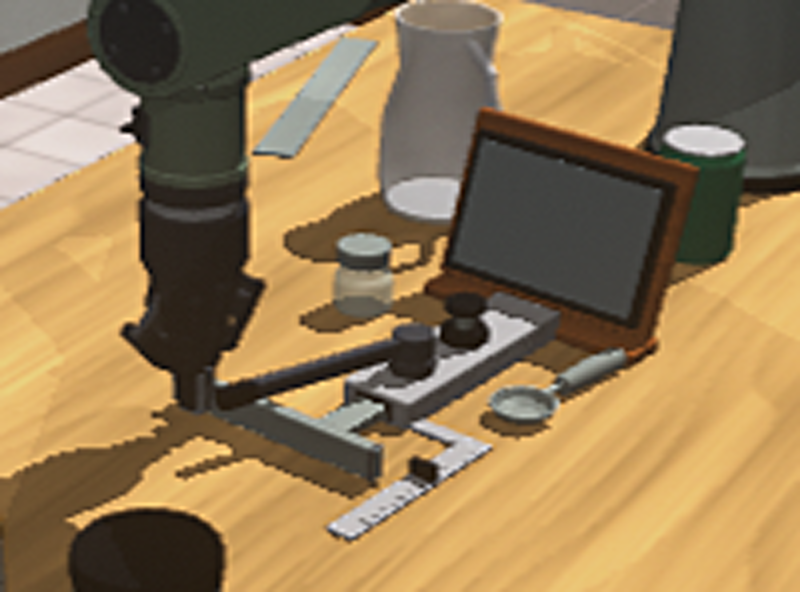

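View pics/top2.png

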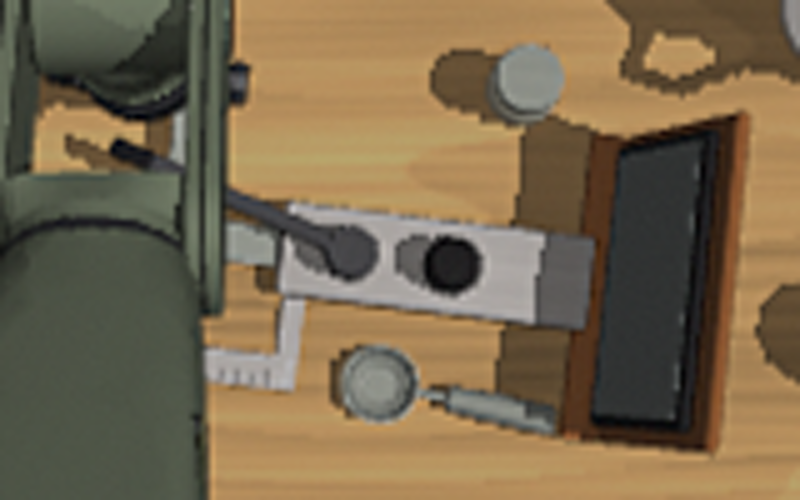

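The side view shows the finger against the crossbar on the lever's +x side. The crossbar's end top is at about (371,446) and the marker at about (424,468), and the arm hides the top view. I'll measure from the side view.

```bash
cat >> h.py <<'E'
yaw=np.radians(-7.03);R=np.array([[np.cos(yaw),-np.sin(yaw)],[np.sin(yaw),np.cos(yaw)]]);O=np.array([.5137,-.0878])
S=lambda q:R.T@(np.array(q)[:2]-O)
W=lambda x,y:O+R@[x,y]
E
python3 - <<'E'
from h import *
f=lambda x,y:(220+(x+.5)/4-.5,110+(y+.5)/3.7-.5)
print("bar end now",S(ray("side",*f(371,446),.033)))
g=lambda x,y:(260+(x+.5)/4.6-.5,135+(y+.5)/4.6-.5)
print("bar end start",S(ray("side",*g(311,402),.033)))
ps=np.load("side0.npz")["p"];
print(ps[230:244,320:334].max(2))
c,a=dark("side",ps,(320,230,334,246),70);print("mark",c,a,S(ray("side",*c,.011)))
print("tcp",S(arm.sense()["eef_pos"]))
# predicted marker centre pixel for y=.151
for y in(.147,.151,.155):
  print(y,proj("side",[*W(-.08,y),.011]))
E
```

```text
bar end now [-0.05163697  0.17466167]
bar end start [-0.05729632  0.11417204]
[[ 92  94 101 102 107  92  64 149 210 217 180  69  79 140]
 [ 94 101 103 100  96  87  64 140 221 217 198 164 197 188]
 [101 103 101  97  95  85 135 217 216 206 193 187 193 190]
 [101  97  89  63  61 145 236 217 184 204 189 188 189 187]
 [ 84  75  49  37  40  61  99 120 172 204 192 188 187 187]
 [116 178  78  31  38  35  35  44  66 133 202 193 191 192]
 [192 192  85  30  39  40  38  36  26  79 152 161 197 201]
 [211 201  86  27  37  40  41  38  28 108 206 204 197 106]
 [206 147  80  59  38  37  40  38  29  85 186 191  69 107]
 [135  79  81  89  86  60  37  31  32  89 141 125 198 197]
 [185 190 168  80  88  91  82  56  58 104 158 204 207 203]
 [193 198 199 179 117  54 133 180  60 146 210 207 201 202]
 [192 181 161 201 203 188  94 138 208 205 207 201 204 210]
 [198 195 176 175 198  69 115 209 213 205 203 205 210 213]]
mark [325.45945946 236.62162162] 37 [-0.07818828  0.14955971]
tcp [0.09360079 0.1905228 ]
0.147 [326.54895356 236.46381646]
0.151 [325.68602981 237.07443517]
0.155 [324.81968679 237.68747342]
```

```bash
python3 -m inch '-0.12 -1 0 0;-0.12 -0.9 0 0;0 0 0 0;0 0 0 0;0 0 0 0'
python3 - <<'E'
from h import *
p,d=arm.grab_frame("side");np.savez("side3.npz",p=p);cv2.imwrite("pics/side3.png",cv2.resize(p[190:260,270:350],None,fx=8,fy=8,interpolation=cv2.INTER_CUBIC)[:,:,::-1])
print(S(arm.sense()["eef_pos"]))
E
```

```text
time: 8.75
eef_pos: [0.6274, 0.0711, 0.0336]
ee_rot: [-3.132, 0.192, -0.004]
contact_force: [1.3, 5.4, 1.3]
width: 0.0002
grasp_force: 3.0
[0.09348345 0.17160269]
```

View pics/side3.png

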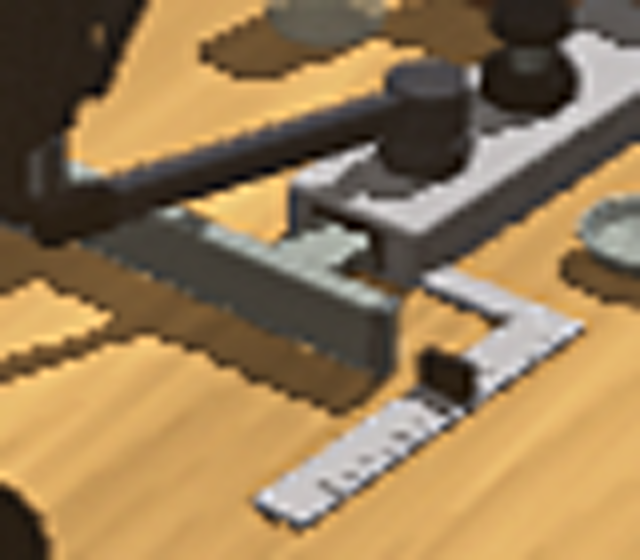

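The crossbar's end face is at about x 368–398, y 300–380, and the marker at about (447,377), just ahead of it. They look nearly level, so I'll compute the remaining offset.

Run:
```python
from h import *
f=lambda x,y:(270+(x+.5)/8-.5,190+(y+.5)/8-.5)
p=np.load("side3.npz")["p"]
print(p[224:240,312:324].max(2))
c,a=dark("side",p,(320,230,334,246),70);print("mark",c,a,S(ray("side",*c,.011)))
for n,q in(("inner",(398,300)),("outer",(366,312))):print(n,S(ray("side",*f(*q),.033)))
for Y in(.149,.153):
  for x,y,z in((-.06,Y-.006,.033),(-.06,Y+.006,.033),(-.06,Y-.006,.005),(-.06,Y+.006,.005)):
    u,v=proj("side",[*W(x,y),z]);print(Y,round((u-270+.5)*8-.5),round((v-190+.5)*8-.5))
```

```text
[[112  73  77  97  76  67  74  74  75  69  85 161]
 [172 175 172 133  98  94  91  80  72  64  74 139]
 [164 187 179 174 163 139 104  87  81 132 190  74]
 [ 83 105 148 189 196 168 122 107 135 221 219 197]
 [ 64  67  74  96 100 100 120 100 168 216 202 200]
 [ 68  67  67  66  57  52  62  98 182 203 196 210]
 [ 69  69  69  68  58  50  55  98 183 206 214 219]
 [ 70  70  70  70  62  55  55  98 188 220 221 212]
 [ 70  70  71  69  59  57  53 117 215 225 216 213]
 [ 68  69  71  67  57  58  52 124 221 219 195 116]
 [ 69  68  69  66  57  56  53 120 210 187  98  35]
 [ 82  83  69  66  54  55  50 115 211 186  78  28]
 [ 95  97  96  92  78  50  67 139 214 197  87  32]
 [ 98 102 108 105  76  62 128 209 223 211  92  30]
 [100 108 112 102  83 127 208 220 215 156  87  62]
 [107 108  97  81 127 209 221 210 144  83  85  95]]
mark [325.625  237.0625] 32 [-0.07983735  0.15105881]
inner [-0.05643917  0.14975507]
outer [-0.05274751  0.1629734 ]
0.149 418 296
0.149 397 310
0.149 415 365
0.149 394 379
0.153 411 300
0.153 390 315
0.153 408 370
0.153 387 384
```

The marker's shadow probably biased the top measurement, so I'll check the profiles at subpixel level.

Run:
```python
from h import *
p=np.load("top0.npz")["p"].astype(int)
print(p[232:242,307:319].max(2))
print("bar rows b-r");
for v in(222,224,226,228):print(v,[tuple(int(k) for k in x) for x in p[v,320:333]])
s=np.load("side0.npz")["p"].astype(int)
print("side bar end");print(s[217:233,320:334].max(2))
```

```text
[[162 164 163 152 160 178 178 175 174 172 173 176]
 [142 148 136  82 107 160 157 155 157 153 161 160]
 [167 171 164 106 105  53  15  43 102 114 139 138]
 [166 170 160  83  90  65  17  62 145 175 168 169]
 [165 169 162  86  92  63  19  61 143 172 165 162]
 [167 167 149  80  90  38  15  70 152 161 165 163]
 [170 163 119  74  89  24  19  90 176 133 167 160]
 [160 145 124 106  83  37  27  90 163 136 172 160]
 [145 118 145 150 119 102  73  97 136 136 164 152]
 [167 167 167 169 173 170 144 152 151 144 147 142]]
bar rows b-r
222 [(83, 65, 43), (85, 67, 43), (86, 68, 46), (84, 65, 41), (82, 66, 47), (97, 97, 90), (143, 146, 139), (141, 145, 138), (132, 136, 131), (46, 31, 15), (87, 84, 81), (168, 167, 166), (164, 160, 159)]
224 [(85, 68, 45), (88, 70, 47), (87, 69, 44), (85, 65, 40), (94, 82, 69), (134, 140, 134), (139, 143, 135), (134, 139, 133), (126, 120, 109), (179, 135, 80), (166, 127, 75), (119, 98, 74), (113, 112, 112)]
226 [(81, 64, 43), (82, 65, 43), (82, 64, 43), (74, 56, 34), (82, 78, 71), (147, 153, 145), (138, 142, 135), (133, 138, 133), (119, 107, 88), (154, 117, 70), (123, 96,
[... 503 characters left out ...]
5  77 100 141 182 176 122 112 149 206 208 209 208]
 [ 66  62  62  63  72  82  95 109  80 136 212 207 206 201]
 [ 65  65  65  63  63  57  50  58  55 137 216 208 200 195]
 [ 65  66  66  65  65  59  46  54  59 141 218 202 194 195]
 [ 65  66  65  65  66  60  47  57  74 152 204 195 195 201]
 [ 65  65  65  67  67  61  49  57  77 153 202 192 190 195]
 [ 67  64  64  65  67  60  47  56  83 163 204 194 194 192]
 [ 80  82  65  64  65  59  46  54  58  87 137 183 202 196]
 [ 92  93  85  80  89  51  43  47  89 137  73  83  93 125]
 [ 92  94 101 102 107  92  64 149 210 217 180  69  79 140]
 [ 94 101 103 100  96  87  64 140 221 217 198 164 197 188]
 [101 103 101  97  95  85 135 217 216 206 193 187 193 190]]
```

```bash
python3 - <<'E'
from h import *
e=lambda Y:proj("side",[*W(-.057,Y-.006),.019])[0]
b=328.95-e(.110)
for Y in(.144,.146,.148,.150,.152,.154,.156):print(Y,round(e(Y)+b,2))
print(S(ray("top",313.05,236.7,.018)),S(ray("top",326.15,227,.033)))
E
python3 -m inch '-0.05 -0.45 0 0;0 0 0 0;0 0 0 0;0 0 0 0'
python3 - <<'E'
from h import *
p,d=arm.grab_frame("side");print(p[226:238,314:330].max(2));print(S(arm.sense()["eef_pos"]))
E
```

```text
0.144 321.75
0.146 321.31
0.148 320.88
0.15 320.45
0.152 320.02
0.154 319.58
0.156 319.14
[-0.07687002  0.14800264] [-0.04188556  0.1093473 ]
time: 9.3
eef_pos: [0.6269, 0.0668, 0.0336]
ee_rot: [-3.132, 0.192, -0.003]
contact_force: [0.9, 7.0, 0.3]
width: 0.0004
grasp_force: 3.3
[[143 184 190 179 157  88  63 131 192  74  85 112 161 192 210 205]
 [ 73  95 134 159 135 132 145 191 221 197 161  63  74  94 142 191]
 [ 64  66  72  75  77  80 106 190 206 200 213 219 183  60  64  92]
 [ 68  68  67  55  50  54  95 179 203 210 221 218 208 194 197 173]
 [ 69  69  65  57  58  53 109 201 218 219 210 202 199 201 213 224]
 [ 69  71  67  56  57  54 119 217 224 213 202 197 196 207 218 222]
 [ 68  71  67  56  57  53 126 222 220 212 209 207 215 221 219 214]
 [ 67  70  68  56  56  53 129 229 199 116 124 204 241 220 192 213]
 [ 66  67  66  55  54  50 121 198 100  34  44  77  99 126 180 213]
 [ 91  91  88  50  52  71 153 194  79  27  36  33  35  46  72 141]
 [ 97 107 100  64  83 143 213 200  87  32  43  43  41  40  30  84]
 [105 109 101  85  78 138 228 213  91  31  40  44  44  42  30 115]]
[0.09343762 0.16729154]
```

```bash
python3 -m inch '-0.03 -0.23 0 0;0 0 0 0;0 0 0 0;0 0 0 0'
python3 - <<'E'
from h import *
p,d=arm.grab_frame("side");print(p[229:236,317:323].max(2));print(S(arm.sense()["eef_pos"]))
E
python3 -m inch '-1 0.12 0 0;-1 0.12 0 0;-1 0.12 0 0;-0.5 0.06 0 0;0 0 0 0;0 0 0 0'
python3 - <<'E'
from h import *
p,d=arm.grab_frame("side");print(p[229:236,317:323].max(2));print(S(arm.sense()["eef_pos"]))
E
```

```text
time: 9.85
eef_pos: [0.6266, 0.0646, 0.0336]
ee_rot: [-3.132, 0.192, -0.003]
contact_force: [0.9, 6.8, 1.0]
width: -0.0001
grasp_force: 3.5
[[ 63  49  60  61 135 210]
 [ 63  51  62  61 143 225]
 [ 64  51  61  63 152 231]
 [ 64  50  59  86 175 227]
 [ 63  49  60  84 175 206]
 [ 63  52  56  74 120 105]
 [ 84  43  76 153 187  82]]
[0.09344354 0.16507366]
time: 10.65
eef_pos: [0.5939, 0.0685, 0.0346]
ee_rot: [-3.132, 0.192, -0.012]
contact_force: [3.5, 6.8, 2.4]
width: -0.0003
grasp_force: 3.6
[[ 64  50  55  61 134 209]
 [ 61  53  61  62 144 225]
 [ 63  51  63  64 152 233]
 [ 63  49  62  65 150 230]
 [ 63  50  61  64 146 207]
 [ 61  47  56  78 129 105]
 [ 84  39  75 154 189  81]]
[0.0604773  0.16494906]
```

```bash
python3 -m inch '-0.8 0.1 0 0;-0.8 0.1 0 0;-0.8 0.1 0 0;-0.6 0.07 0 0;0 0 0 0;0 0 0 0'
python3 - <<'E'
from h import *
p,d=arm.grab_frame("side");print(p[229:236,317:323].max(2));print(S(arm.sense()["eef_pos"]))
E
```

```text
time: 11.45
eef_pos: [0.5648, 0.0721, 0.035]
ee_rot: [-3.132, 0.193, -0.015]
contact_force: [5.0, 6.9, 2.5]
width: 0.0
grasp_force: 3.6
[[ 63  48  54  58 132 208]
 [ 62  51  57  64 143 225]
 [ 63  50  55  63 152 233]
 [ 63  51  61  66 152 229]
 [ 63  49  60  62 148 208]
 [ 60  46  57  62 101 107]
 [ 82  40  76 150 186  83]]
[0.03115304 0.16492375]
```

```bash
python3 -m inch '-0.6 0.07 0 0;-0.5 0.06 0 0;0 0 0 0;0 0 0 0';python3 -m inch '-0.3 0.04 0 0;0 0 0 0;0 0 0 0';python3 -m inch '-0.3 0.04 0 0;0 0 0 0;0 0 0 0'
python3 - <<'E'
from h import *
p,d=arm.grab_frame("side");np.savez("side4.npz",p=p);print(p[229:236,317:323].max(2));print(S(arm.sense()["eef_pos"]))
cv2.imwrite("pics/side4.png",cv2.resize(p[170:260,260:360],None,fx=6,fy=6,interpolation=cv2.INTER_CUBIC)[:,:,::-1])
E
```

```text
time: 12.0
eef_pos: [0.5563, 0.0731, 0.0353]
ee_rot: [-3.132, 0.194, -0.024]
contact_force: [11.2, 5.8, -2.0]
width: -0.0002
grasp_force: 3.6
time: 12.38
eef_pos: [0.5554, 0.0731, 0.0362]
ee_rot: [-3.132, 0.193, -0.03]
contact_force: [12.8, 4.8, -3.1]
width: -0.0001
grasp_force: 9.3
time: 12.75
eef_pos: [0.5553, 0.0731, 0.0365]
ee_rot: [-3.132, 0.194, -0.041]
contact_force: [20.1, 5.0, -9.3]
width: -0.0002
grasp_force: 13.6
[[ 63  50  57  47 119 210]
 [ 63  51  57  62 142 226]
 [ 65  51  56  63 152 232]
 [ 63  52  57  67 151 229]
 [ 61  50  60  63 149 208]
 [ 60  47  59  59  99 107]
 [ 80  40  75 152 187  83]]
[0.02158866 0.16477799]
```

View pics/side4.png

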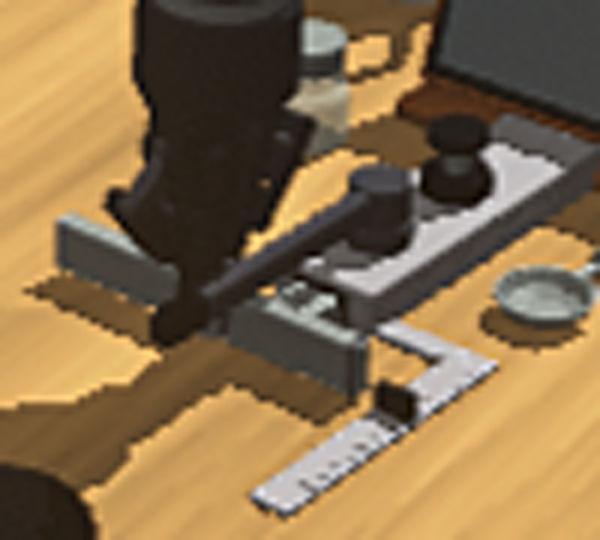

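```bash
python3 -m inch '0.35 -0.04 0 0;0 0 0 0;0 0 0 0;0 0 0 0;0 0 0 0'
python3 - <<'E'
from h import *
p,d=arm.grab_frame("side");print(p[229:236,317:323].max(2));print(S(arm.sense()["eef_pos"]))
f=lambda q:((q[0]-260+.5)*6,(q[1]-170+.5)*6)
for x,y in((0.004,.055),(.004,.22)):print(f(proj("side",[*W(x,y),.058])))
E
```

```text
time: 13.42
eef_pos: [0.5554, 0.0731, 0.0363]
ee_rot: [-3.132, 0.193, -0.028]
contact_force: [11.9, 5.4, 0.2]
width: -0.0001
grasp_force: 9.8
[[ 62  50  57  47 119 211]
 [ 62  52  57  60 142 226]
 [ 64  51  56  63 152 233]
 [ 64  54  61  67 151 229]
 [ 62  50  61  63 150 208]
 [ 60  47  57  59  99 107]
 [ 82  41  75 152 186  83]]
[0.02162968 0.16479362]
(np.float64(377.54266843831135), np.float64(179.3768893874714))
(np.float64(157.79199282455897), np.float64(314.92984179071703))
```

```bash
python3 -c "
from station import arm
print(arm.sign_off())"
```

```text
the job is handed in; nothing more can be done
None
```

I've handed the job in, but no verdict came back: the plunger was pressed to its stop, the lever pushed to its stop in line with the rail, and the arm is still holding the leg about 1 mm from the marker by my image measurements (limit 6 mm).

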